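# Refit a clip-in heat sink on a two-way radio

## Robot

A 6-joint arm with a two-finger parallel gripper is mounted at the origin on the work surface. World frame = base frame: x ahead of the robot, y to its left, z up, the work surface at z = 0. Lengths are in mm, angles in degrees, forces in N, time in s.
With the tool pointing down it reaches from about 300 to 850 mm from the base axis. Payload 4.2 kg.
Tool frame: the origin (TCP) lies midway between the tips of the shut fingers; the grasp point (between the pads) lies 19 mm behind it; z points along the fingers, y is the line along which they close (so a half turn about z gives the same grasp; the last joint's range is limited). The gripper opens to 91 mm and grips with 3 to 60 N. Pads are 32 mm wide; open, the fingers measure 118 mm over their backs; the gripper's body (76 mm by 178 mm) begins 60 mm behind the grasp point.
Start: joints at [73.052, 18.312, 89.639, -0, 72.044, -1.146], TCP at [156.584, 553.285, 213.976] pointing down, gripper open.
Joint ranges: [-177.97, 177.97], [-48.28, 115.42], [12.27, 149.76], [-77.06, 257.06], [2.81, 150.46], [-146.56, 146.56]. Speed limits (degrees/s): [147.25, 147.25, 180, 180, 180, 180].

## Interface

Orientations are given as [roll, pitch, yaw] about the fixed x, y, z axes, in that order (R = Rz(yaw) Ry(pitch) Rx(roll)).
In Python, from workcell import env gives the robot as it stands.
- The arm moves only by the shell command python3 -m jog 'ROWS' [FORCE]. ROWS is a JSON object of lists of equal length, an entry for each row: "jaw": the finger opening in mm, from 0 to 91.2; "slide": the shift along the tool's x, y, z in units of 30 mm (1.0 is 30 mm), a list of three; "spin": the turn about the tool's z in units of 8 degrees (1.0 is 8 degrees). In form: {"jaw": [jaw, ...], "slide": [[dx, dy, dz], ...], "spin": [spin, ...]}. A call has 1 to 10 rows; each row shifts and turns the commanded pose from where the row before left it, along the tool's axes as they then stand; what a row does not reach is not made up. A row lasts 1/10 s, in which the tool goes at most 50 mm and 8.59 degrees, less where a joint would pass 70% of its speed; a pose out of reach is approached as far as the arm can. A call is refused whole if a number of a shift passes 1 or a number of a turn 1, either way. A call with a gripper value outside its range is refused whole. The fingers move at their own pace and stop on an object; FORCE is the grip in N (left out, the last holds). Time passes only in rows, so rows that do not move let the fingers close. It gives the time, the measured TCP pose, the force, the opening and the grip force at its end, in the units of the state.
- env.state(): the state, without advancing time (a new reading comes with each control period).
- env.grab_frame(name): name is "scene" or "top" or "wrist"; returns the picture (384x512x3 uint8, red, green, blue); there is no depth.
- env.camera_model(name): a dict with "fx", "fy", "cx", "cy" (pixels), "D" ([k1, k2, p1, p2, k3] as OpenCV has them; the pictures are not rectified), "camera_from_world" (4x4, takes a point from world to camera coordinates). Camera axes: x right, y up, looking along -z (the intrinsics and any distortion apply to the point x, -y, -z); pixel columns grow to the right and rows downward; lengths in mm; the calibration is good to about 2 mm. A picture is of the moment at which its call begins: read the wrist's pose just before it. camera_model takes no time and is no camera call; for the wrist camera it gives the pose at the moment of the call.
- env.job_done(): hands the job in; it is judged then, once.
The state is a dict: "time_s": time; "qpos": joint angles; "qvel": joint speeds; "effort": joint torques, N m; "ee_pos": TCP position; "ee_rot": TCP orientation; "force": force on the tool from outside, world axes, zero at the start; "torque": the same for the moment, N m; "gripper_width": finger opening in mm; "gripper_force": force on a finger pad.
Only numpy, scipy, OpenCV 4.12 (cv2) and the standard library are available. Lean on these libraries where they do the work, as an engineer would, in place of code of your own. Each camera call takes 0.05 s, during which the arm holds its last target. There are 200 camera calls.

## Task

Refit the finned heat sink on the opened radio: slide its two ears down into the clip-lined slots of the bracket over the output transistor until it sits flat and fully home on the transistor, then let go. Push just firmly enough to slide it past the spring clips and feel it bottom, but press gently, as the transistor under it is brittle, and leave the other things on the bench alone.

Things in the scene. Friction and masses are not known exactly. Their poses are not given: they have to be found in the camera images.
- heatsink: Loose bare-aluminium heat sink, 0.10 to 0.17 kg, lying on the bench, fins up. Origin: centre of its flat underside; z up, y along the fins and ears, x across. Base plate 46 (x) x 64 (y) x 6 mm. On it 5 fins, 2.8 mm thick, 64 mm long, tops 35 mm above the underside; outer faces of the outer fins 40 mm apart: grip here, closing along x. Same either way round.
- ear_a (a point): Underside of the ear at the +y end of the heat sink, 40 mm from its origin, 2 mm in from the ear's tip. Each ear is a flat tongue level with the base plate: 12 mm wide (x), 6 mm thick, sticking out 10 mm. Over both ears the heat sink is 84 mm long.
- ear_b (a point): The same point on the equal ear at the -y end of the heat sink.
- bracket: Dark steel bracket on the radio's circuit board. Origin: centre of the seat (top of the transistor), 42 mm above the bench unpressed; z up, y from slot to slot. Two posts, 27 mm wide in x, y = 34 to 48 mm either side, 27 mm high above the seat, each with a slot open upwards and towards the other. Home, the heat sink's origin lies on this origin with the y axes in line (either way round).
- slot_left (a point): Centre of the mouth of the slot at the bracket's +y side, y = 40 and z = 28 mm in its frame. Slot: 19 mm wide in x between steel cheeks, 88 mm from back wall to back wall over both slots (lip flared out at the top); floor 2 mm below the seat, so the ear never reaches it. Two copper leaves line it: 20 mm apart at the mouth, 12 mm at z = 22, 9 mm from z = 14 mm down.
- slot_right (a point): The same point on the equal slot at the -y side. Each of the four leaves is sprung, gives about 1.5 N/mm sideways and moves out up to 3.5 mm. Pushing the ears down, the force grows to 10-20 N as their undersides go from z = 22 to 14 mm, then stays at 8-16 N right down to the seat, where it rises sharply. The clips hold the heat sink wherever it is left: stopped short, it stays short.
- transistor: Output transistor between the posts: brass flange, flat ceramic lid 26 (x) x 42 (y) mm. Origin: centre of the lid's top, axes as the bracket's. The heat sink's underside comes to rest on this lid. It is brittle: the heat sink must not press on it with more than 25 N.
- radio: Two-way radio, cover off, fixed on the bench: steel tray 230 (x) x 190 mm (y), side walls 48 mm high, black front panel with knobs on its +x side, 60 mm high. Origin: centre of its underside, z up. Inside, 30 mm above the bench, the circuit board with parts up to 46 mm and the bracket at (-55, 0, 42) mm. The board is on rubber mounts: pushed, it sinks about 1 mm per 5 N, and springs back.
- microphone: Bystander: black hand microphone, 92 x 58 x 31 mm with a button on one side, loose on the bench. Origin: centre of its underside.
- screwdriver: Bystander: screwdriver with black handle, 170 mm long along its x, loose on the bench. Origin: beneath its middle, at bench level.
- paste_jar: Bystander: small white screw-top jar, 42 mm across and 42 mm high, loose on the bench. Origin: centre of its underside.
There are look-alikes about, which are no part of the job. Several things look just like the heatsink: the one meant starts farthest to the robot's left.

How it is judged (in metres and radians):
On the way, in this order (a step that is already met when the one before it is completed fails the run):
1. the heat sink is picked up in the fingers (height (world z) of heatsink above 0.05 m and contact force between the fingers and heatsink above 1 N), for 0.1 s.
2. both ears have entered the slots between the clips (z of heatsink in the frame of bracket below 0.02 m and horizontal distance between heatsink and bracket below 0.004 m and angle between the z axis of heatsink and the z axis of bracket, either way round below 0.12 rad and angle between the y axis of heatsink and the y axis of bracket, either way round below 0.12 rad), for 0.1 s.
At the end, for the whole second after the job is handed in: The heat sink is let go and at rest with both ears in their slots, fully home on the transistor (underside less than 1 mm above the seat at its centre) and flat (less than 0.025 rad out of level), within 4 mm of the bracket's centre and in line with it within 0.12 rad (z of heatsink in the frame of bracket below 0.001 m and horizontal distance between heatsink and bracket below 0.004 m and angle between the z axis of heatsink and the z axis of bracket, either way round below 0.025 rad and angle between the y axis of heatsink and the y axis of bracket, either way round below 0.12 rad and linear speed of heatsink below 0.01 m/s); the robot touches nothing.
It fails at once if the heat sink is pressed on the brittle transistor with more than 25 N (contact force between heatsink and transistor above 25 N).
It fails at once if the microphone, the screwdriver or the paste jar is moved by more than 20 mm (distance of any of microphone, screwdriver, paste_jar from where it was at the start of the episode above 0.02 m).
It also fails if it takes over 64 s, if anything falls off the work surface, if the arm or the gripper's body presses on something with over 40 N, if the wrist force passes 120 N, or if a joint passes its speed limit or range.

## Working session

There is one attempt and no reset: what is moved stays moved. The work goes in short steps, Python scripts to look and compute and a shell command to move; the robot and the scene stay as the last step left them, time stands still between calls to the robot, and variables do not carry over. Pictures are saved under pics/ and viewed, at most 10 in all, crops included, and the job is handed in when it is done.

```bash
mkdir -p pics; python3 - <<'E'
from workcell import env
import cv2
for n in ("scene","top"):
    cv2.imwrite(f"pics/{n}0.png",env.grab_frame(n)[:,:,::-1])
    m=env.camera_model(n);print(n,m)
s=env.state();print(s)
E
```

```text
scene {'fx': 377.4559810032998, 'fy': 377.4559810032998, 'cx': 260.57521873148625, 'cy': 190.70994872909037, 'D': array([-0.01518769,  0.        ,  0.        ,  0.        ,  0.        ]), 'camera_from_world': array([[ 7.00471920e-01,  7.13551221e-01, -1.35552087e-02,
        -3.52551767e+02],
       [-4.18507253e-01,  4.26072823e-01,  8.02068344e-01,
         1.50288582e+02],
       [ 5.78092352e-01, -5.56153400e-01,  5.97078410e-01,
        -1.27583755e+03],
       [ 0.00000000e+00,  0.00000000e+00,  0.00000000e+00,
         1.00000000e+00]])}
top {'fx': 459.0451088286702, 'fy': 459.0451088286702, 'cx': 253.82765229211415, 'cy': 193.80408095972092, 'D': array([-0.11502828,  0.        ,  0.        ,  0.        ,  0.        ]), 'camera_from_world': array([[-1.50682974e-02, -9.99885458e-01, -1.42024907e-03,
         8.41404956e-01],
       [ 9.97426151e-01, -1.51307874e-02,  7.00866054e-02,
        -5.05083298e+02],
       [-7.01000670e-02, -3.60507744e-04,  9.97539899e-01,
        -1.07810354e+03],
       [ 0.00000000e+00,  0.00000000e+00,  0.00000000e+00,
         1.00000000e+00]])}
{'time_s': 0.1, 'qpos': array([ 7.30523606e+01,  1.83460176e+01,  8.96985649e+01, -3.13998529e-04,
        7.20441432e+01, -1.14369287e+00]), 'qvel': array([-0.05078564, -0.06789112, -0.0322204 ,  0.05765402, -0.02529536,
       -0.01730647]), 'effort': array([ 1.73525128e-03, -4.13339138e+01, -2.32512188e+01,  7.31350039e-02,
        4.21796856e-02, -5.94964376e-05]), 'ee_pos': array([156.4479789 , 552.84128517, 213.22977855]), 'ee_rot': array([-1.79911286e+02, -1.47245832e-03,  1.64196149e+02]), 'force': array([-0.12803572,  0.02769387, -0.01035006]), 'torque': array([-0.05899256, -0.02862363,  0.00190172]), 'gripper_force': 0.0, 'gripper_width': 91.06081645629632}
```

View pics/top0.png

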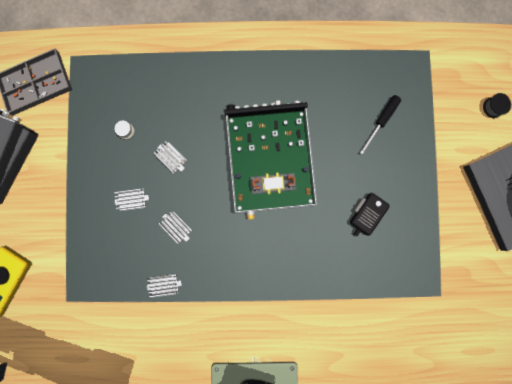

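View pics/scene0.png

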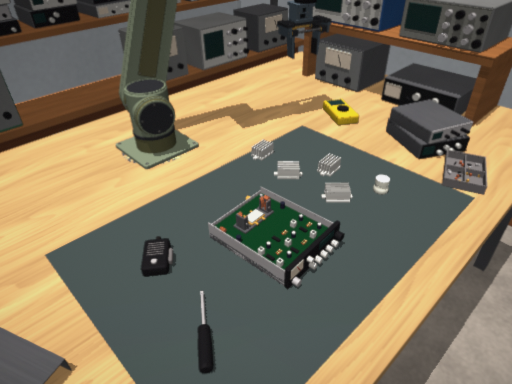

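The top view shows four look-alike heat sinks at (170,157), (130,199), (176,227) and (164,286). The leftmost one, at (130,199), is the target. The bracket, with its white lid, is at (272,183), and the posts lie to its left and right. The scene view agrees with this.

```bash
cat > h.py <<'E'
from workcell import env
import cv2, numpy as np
def ray(m,uv,z):
    K=np.array([[m["fx"],0,m["cx"]],[0,m["fy"],m["cy"]],[0,0,1]])
    p=cv2.undistortPoints(np.float64(uv).reshape(-1,1,2),K,np.float64(m["D"])).reshape(-1,2)
    T=np.linalg.inv(m["camera_from_world"]); o=T[:3,3]
    d=np.c_[p[:,0],-p[:,1],-np.ones(len(p))]@T[:3,:3].T
    return (o+d*((z-o[2])/d[:,2])[:,None])
def rect(m,mask,z,off=(0,0)):
    c=max(cv2.findContours(mask.astype(np.uint8),0,1)[0],key=cv2.contourArea).reshape(-1,2)
    P=ray(m,c+np.array(off),z)[:,:2].astype(np.float32)
    return cv2.minAreaRect(P)
E
python3 - <<'E'
from h import *
f=env.grab_frame("top");m=env.camera_model("top")
u0,v0=105,180
c=f[v0:220,u0:155].astype(int)
mk=(c.min(2)>110); mk=cv2.morphologyEx(mk.astype(np.uint8),cv2.MORPH_CLOSE,np.ones((5,5)))
print("sink",rect(m,mk,33,(u0,v0)))
u0,v0=250,165
c=f[v0:205,u0:300].astype(int)
print("lid",rect(m,(c.min(2)>180),42,(u0,v0)))
for a in ((236,109),(305,107),(315,204),(235,211)): print(ray(m,[a],48))
big=np.hstack([cv2.resize(f[175:225,100:160],None,fx=6,fy=6,interpolation=2),cv2.resize(f[160:210,242:304],None,fx=6,fy=6,interpolation=2)])
cv2.imwrite("pics/c1.png",big[:,:,::-1])
E
```

```text
sink ((495.99322509765625, 283.9812316894531), (49.31519317626953, 85.36217498779297), 6.275685787200928)
lid ((528.9827880859375, -51.51732635498047), (25.40936279296875, 41.570987701416016), 5.514131546020508)
[[704.29422398  32.26636647  48.        ]]
[[ 706.88146581 -130.93497711   48.        ]]
[[ 477.02664352 -148.46756458   48.        ]]
[[463.6538348   37.39450652  48.        ]]
```

View pics/c1.png

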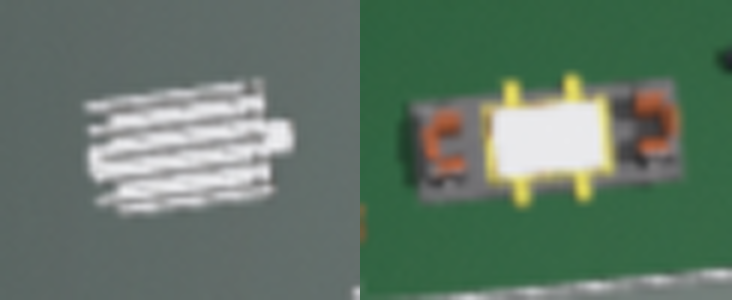

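The crop on the left shows the sink, tilted about 6° with an ear at its right. The crop on the right shows the bracket, with copper leaves in both posts and the lid between them. Lid measures 25.4 x 41.6 mm, which matches 26 x 42, at about (529,-51.5) with a 5.5° yaw. Next I'll move over the sink.

```bash
python3 -m jog '{"jaw":[91,91,91,91,91,91,91,91,91,91],"slide":[[-0.5,-0.2,0],[-0.95,-0.4,0],[-0.95,-0.4,0],[-0.95,-0.4,0],[-0.95,-0.4,0],[-0.95,-0.4,0],[-0.95,-0.4,0],[-0.95,-0.4,0],[-0.95,-0.4,0],[-0.95,-0.4,0]],"spin":[0,0,0,0,0,0,0,0,0,0]}' 20
python3 -m jog '{"jaw":[91,91,91,91,91],"slide":[[-0.95,-0.4,0],[-0.95,-0.4,0],[-0.95,-0.4,0],[-0.95,-0.4,0],[-0.45,-0.2,0]],"spin":[0,0,0,0,0]}'
python3 -m jog '{"jaw":[91,91,91,91,91,91,91,91,91,91],"slide":[[0,0,0],[0,0,0],[0,0,0],[0,0,0],[0,0,0],[0,0,0],[0,0,0],[0,0,0],[0,0,0],[0,0,0]],"spin":[0.9,0.9,0.9,0.9,0.9,0.9,0.9,0.9,0.9,0.4]}'
python3 -m jog '{"jaw":[91,91],"slide":[[0,0,0],[0,0,0]],"spin":[0,0]}'
python3 - <<'E'
from h import *
m=env.camera_model("wrist");f=env.grab_frame("wrist")
T=np.linalg.inv(m["camera_from_world"]);print(m["fx"],m["cx"],m["cy"],m["D"],T.round(3))
cv2.imwrite("pics/w1.png",f[:,:,::-1])
E
```

```text
time_s: 1.15
ee_pos: [388.0, 367.6, 214.0]
ee_rot: [-180.0, 0.0, 164.2]
force: [-0.4, 0.6, 0.4]
gripper_width: 91.1
gripper_force: 0.0
time_s: 1.65
ee_pos: [496.5, 280.4, 213.7]
ee_rot: [-180.0, 0.0, 164.1]
force: [-0.1, -0.0, -0.2]
gripper_width: 91.1
gripper_force: 0.0
time_s: 2.65
ee_pos: [494.3, 282.7, 213.9]
ee_rot: [-180.0, -0.0, 96.0]
force: [0.3, 0.1, -0.2]
gripper_width: 91.1
gripper_force: 0.0
time_s: 2.85
ee_pos: [494.5, 282.8, 213.9]
ee_rot: [-180.0, -0.0, 96.3]
force: [-0.0, 0.6, -0.8]
gripper_width: 90.9
gripper_force: 0.0
290.8469316761712 255.6496714197434 191.3069459445376 [-0.00496444  0.          0.          0.          0.        ] [[ 9.94000e-01 -1.05000e-01 -2.90000e-02  4.86021e+02]
 [ 1.09000e-01  9.55000e-01  2.77000e-01  3.61418e+02]
 [-1.00000e-03 -2.78000e-01  9.61000e-01  3.83914e+02]
 [ 0.00000e+00  0.00000e+00  0.00000e+00  1.00000e+00]]
```

View pics/w1.png

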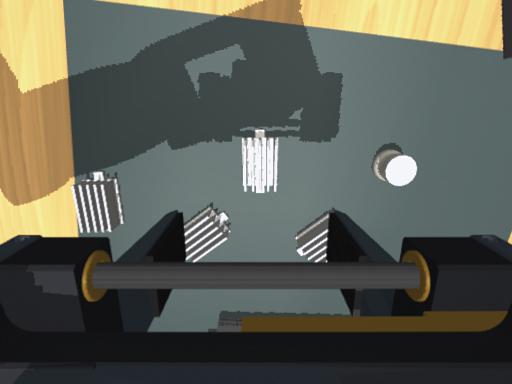

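The wrist view shows the target at (260,163) with its upper ear at (260,133). The jar is at (400,168), well clear of it.

```bash
python3 - <<'E'
from h import *
m=env.camera_model("wrist");f=env.grab_frame("wrist");s=env.state()
u0,v0=225,120
c=f[v0:205,u0:300].astype(int)
mk=(c.min(2)>120).astype(np.uint8); 
# fins only: columns for central rows
for v in (145,155,165,175,185):
    r=np.where(mk[v-v0])[0]+u0; 
    a=ray(m,[[r.min()-.5,v],[r.max()+.5,v]],35); print(v,r.min(),r.max(),a.mean(0)[:2],np.linalg.norm(a[1]-a[0]))
n,l,st,ce=cv2.connectedComponentsWithStats(mk)
print(st)
print(ray(m,[[260,129.5],[260,139]],6),ray(m,[[260,138],[260,191]],35),s["ee_pos"])
cv2.imwrite("pics/c2.png",cv2.resize(f[120:205,225:300],None,fx=7,fy=7,interpolation=0)[:,:,::-1])
E
```

```text
145 241 278 [494.95570241 318.65510137] 45.37535981936558
155 242 277 [496.30772603 306.73113221] 43.3983285674907
165 242 277 [497.68569648 294.57730314] 43.818009369269994
175 242 276 [498.47982072 282.11916331] 43.01745686268658
185 242 277 [500.52330312 269.55083086] 44.683766723617865
[[   0    0   75   85 4362]
 [  16    9   38   65 2013]]
[[494.11205858 334.70917504   6.        ]
 [495.46798259 322.79935737   6.        ]] [[494.61584182 326.93229675  35.        ]
 [502.01877474 261.91735614  35.        ]] [494.57789927 282.88176229 213.94809244]
```

View pics/c2.png

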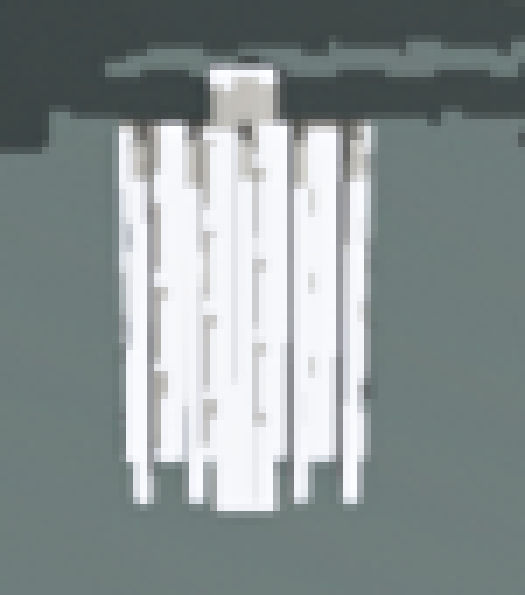

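```bash
python3 - <<'E'
from h import *
m=env.camera_model("wrist");t=env.camera_model("top")
p=lambda uv,z:ray(m,[uv],z)[0].round(1)
print("ears",p([260,129.3],6),p([260.3,193],6))
print("base",p([260,137.3],6),p([260,186],6))
print("fin-y end",p([244.6,191.8],35),p([275.2,191.8],35),"+y",p([260,144.5],35))
# top view: ear tips right (crop x 293/6+100, y 137/6+175), left ear (90,163); fins corners
q=lambda x,y,z:ray(t,[[100+x/6-.5,175+y/6-.5]],z)[0].round(1)
print("top ears",q(294,136,6),q(88,162,6))
print("top outer fin ends",q(85,105,35),q(263,85,35),q(120,210,35),q(272,190,35))
E
```

```text
ears [494.2 335.    6. ] [504.1 250.9   6. ]
base [495.3 325.    6. ] [502.6 260.6   6. ]
fin-y end [483.1 258.8  35. ] [521.1 263.   35. ] +y [495.6 319.3  35. ]
top ears [501.6 249.    6. ] [492.2 333.9   6. ]
top outer fin ends [513.2 326.3  35. ] [520.  254.7  35. ] [471.4 311.9  35. ] [478.5 251.   35. ]
```

The ears are 84.6 mm apart and the base is 64.8 mm long, both as they should be. The sink's centre is at about (498.3,292.5) with a yaw of 6.5°. I'll centre over it, go down to TCP z ≈ 9.5 and grip.

```bash
python3 -m jog '{"jaw":[80,75,75,75,75,75,75,75,75,75],"slide":[[0.3,0.16,0],[0,0,1],[0,0,1],[0,0,1],[0,0,1],[0,0,1],[0,0,0.8],[0,0,0.5],[0,0,0.3],[0,0,0]],"spin":[0,0,0,0,0,0,0,0,0,0]}' 40; python3 -m jog '{"jaw":[75,75],"slide":[[0,0,0.2],[0,0,0]],"spin":[0,0]}'
```

```text
time_s: 3.95
ee_pos: [498.1, 292.6, 14.8]
ee_rot: [-179.9, 0.0, 96.2]
force: [-0.3, 0.1, -0.0]
gripper_width: 74.7
gripper_force: 0.0
time_s: 4.15
ee_pos: [498.8, 292.7, 10.2]
ee_rot: [180.0, -0.0, 96.2]
force: [-0.8, -0.6, -0.3]
gripper_width: 75.0
gripper_force: 0.0
```

```bash
python3 -m jog '{"jaw":[50,45,42,35,30,30,30,30],"slide":[[0,0,0],[0,0,0],[0,0,0],[0,0,0],[0,0,0],[0,0,0],[0,0,0],[0,0,0]],"spin":[0,0,0,0,0,0,0,0]}' 50; python3 -m jog '{"jaw":[30,30,30,30,30,30],"slide":[[0,0,-0.3],[0,0,-0.8],[0,0,-0.8],[0,0,-0.8],[0,0,-0.3],[0,0,0]],"spin":[0,0,0,0,0,0]}'
```

```text
time_s: 4.95
ee_pos: [498.6, 292.5, 10.2]
ee_rot: [180.0, -0.0, 96.2]
force: [-0.0, -0.4, 2.3]
gripper_width: 39.3
gripper_force: 50.0
time_s: 5.55
ee_pos: [499.2, 292.8, 101.3]
ee_rot: [179.8, -0.1, 96.2]
force: [0.1, 0.1, -1.9]
gripper_width: 39.7
gripper_force: 50.0
```

```bash
python3 -m jog '{"jaw":[30,30,30,30,30,30,30,30,30,30],"slide":[[-0.3,0,-0.3],[-0.7,0,-0.3],[-1,0,0],[-1,0,0],[-1,0,0],[-1,0,0],[-1,0,0],[-1,0,0],[-1,0,0],[-1,0,0]],"spin":[0,0,0,0,0,0,0,0,0,0]}'; python3 -m jog '{"jaw":[30,30,30,30,30,30,30,30,30],"slide":[[-1,0,0],[-1,0,0],[-1,0,0],[-1,0,0],[-0.7,-0.25,0],[-0.3,0,0],[-0.15,0,0],[0,0,0],[0,0,0]],"spin":[0,0,0,0,0,0,0,0,0]}'
python3 - <<'E'
from h import *
m=env.camera_model("wrist");f=env.grab_frame("wrist");cv2.imwrite("pics/w2.png",cv2.resize(f[:,100:420],None,fx=1.55,fy=1.55)[:,:,::-1])
np.savez("w2.npz",f=f,**m)
E
```

```text
time_s: 6.55
ee_pos: [526.6, 22.2, 117.0]
ee_rot: [-179.8, -0.0, 96.2]
force: [-0.4, -0.2, -2.4]
gripper_width: 39.6
gripper_force: 50.0
time_s: 7.45
ee_pos: [536.9, -129.5, 117.8]
ee_rot: [-180.0, -0.0, 96.2]
force: [-0.1, -1.0, -1.9]
gripper_width: 39.9
gripper_force: 50.0
```

View pics/w2.png

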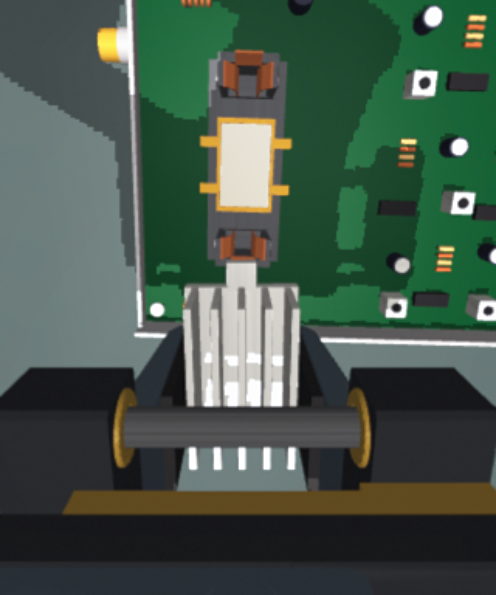

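The wrist view shows the lid centred at view pixel (245,165), with the copper-lined slots at (248,72) and (242,245). The held sink's front ear is at (242,265).

```bash
python3 - <<'E'
from h import *
d=np.load("w2.npz");m={k:d[k] for k in d};f=d["f"].astype(int)
u0,v0=230,70
c=f[v0:142,u0:288]
mk=((c.min(2)>150)&(c[:,:,0]-c[:,:,2]<60)).astype(np.uint8)
r=rect(m,mk,42,(u0,v0));print("lid",r)
P=lambda x,y,z:ray(m,[[100+x/1.55-.3,y/1.55-.3]],z)[0].round(1)
print("posts top z69: bottom-left/right, top-left/right",P(207,262,69),P(277,264,69),P(208,55,69),P(286,54,69))
ez=117.8-10.2+6
print("ear tip",P(227,263,ez),P(257,263,ez)," base",P(184,286,ez),P(299,286,ez))
# ear edges per row
for v in range(171,184):
    row=f[v,235:275]; k=np.where(row.min(1)>110)[0]
    if len(k): print(v,k.min()+235,k.max()+235, row[k[len(k)//2]])
print(env.state()["ee_pos"],env.state()["ee_rot"])
E
```

```text
lid ((529.75830078125, -50.47349548339844), (25.46748924255371, 41.43958282470703), 4.48537015914917)
posts top z69: bottom-left/right, top-left/right [516.1 -97.9  69. ] [550.6 -95.1  69. ] [508.4  -5.9  69. ] [542.3  -1.8  69. ]
ear tip [526.5 -87.9 113.6] [538.2 -86.6 113.6]  base [510.3 -99.1 113.6] [556.  -94.1 113.6]
171 246 265 [219 217 210]
172 246 265 [217 215 209]
173 246 265 [217 215 208]
174 246 265 [216 213 208]
175 246 265 [216 213 207]
176 246 265 [216 213 207]
177 246 265 [215 212 206]
178 246 265 [214 211 206]
179 246 265 [215 211 206]
180 246 265 [214 211 205]
181 246 265 [213 210 205]
182 246 265 [212 210 204]
183 246 265 [212 210 204]
[ 536.91270158 -129.43442175  117.83227798] [-1.79986075e+02 -2.99123356e-02  9.62555307e+01]
```

The held sink is centred on the TCP to within 0.5 mm. The bracket is at (529.6,-50.5) with a yaw of about 5°. I'll move above it, turn 1.2° and go down to just over the mouths.

```bash
python3 -m jog '{"jaw":[30,30,30,30,30,30,30,30],"slide":[[0.5,0,0],[0.9,0.04,0],[0.83,0,0],[0.4,0,0],[0,0,0.4],[0,0,0.4],[0,0,0.25],[0,0,0]],"spin":[0,0,0,0,0.15,0,0,0]}';python3 -m jog '{"jaw":[30],"slide":[[0,0,0]],"spin":[0]}'
python3 - <<'E'
from h import *
m=env.camera_model("wrist");s=env.state();f=env.grab_frame("wrist");cv2.imwrite("pics/w3.png",cv2.resize(f[150:290,180:340],None,fx=4,fy=4,interpolation=2)[:,:,::-1])
np.savez("w3.npz",f=f,**m);print(s["ee_pos"],s["ee_rot"])
E
```

```text
time_s: 8.3
ee_pos: [528.4, -52.4, 84.5]
ee_rot: [-179.8, -0.0, 94.9]
force: [-0.4, -0.4, 0.1]
gripper_width: 39.5
gripper_force: 50.0
time_s: 8.4
ee_pos: [529.6, -52.5, 85.9]
ee_rot: [-180.0, -0.0, 94.9]
force: [-0.0, 0.2, -0.9]
gripper_width: 39.4
gripper_force: 50.0
[529.5608945  -52.46040812  85.93852565] [-1.79955713e+02 -8.95012221e-03  9.49388859e+01]
```

View pics/w3.png

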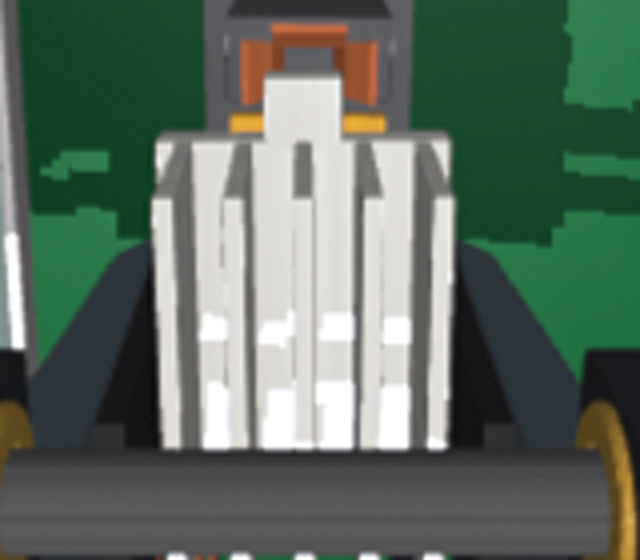

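The front ear tip is at crop (304,75) and the post's outer edges are at (207,60) and (412,60). The back clip is at (310,33).

```bash
python3 - <<'E'
from h import *
d=np.load("w3.npz");m={k:d[k] for k in d}
P=lambda x,y,z:ray(m,[[180+x/4-.4,150+y/4-.4]],z)[0]
e=(P(266,75,81.7),P(342,75,81.7));print("ear",*e,np.linalg.norm(e[0]-e[1]))
b=(P(156,137,81.7),P(452,137,81.7));print("base",*b,np.linalg.norm(b[0]-b[1]))
t=np.radians(4.94)
for y in (20,60,100):
  a=(P(207,y,69),P(412,y,69));print("post",(a[0]+a[1])/2,np.linalg.norm(a[0]-a[1]))
print("back edge 69:",P(310,3,69),P(310,22,69),P(310,45,69))
R=np.array([[np.cos(t),np.sin(t)],[-np.sin(t),np.cos(t)]])
for n,p in (("ear",(e[0]+e[1])/2),("post",(P(207,60,69)+P(412,60,69))/2),("bk",P(310,22,69))): print(n,R@(p[:2]-[529.6,-50.5]))
E
```

```text
ear [520.0129043   -9.96583977  81.7       ] [531.55539805  -8.96478975  81.7       ] 11.585821645392217
base [503.7961217  -21.17845086  81.7       ] [549.44154633 -17.21504599  81.7       ] 45.81717328304151
post [526.08909824  -2.99347139  69.        ] 33.088237555132686
post [526.66061456  -9.51656837  69.        ] 33.40797627419476
post [527.24328221 -16.16683181  69.        ] 33.734344575827016
back edge 69: [ 5.25932199e+02 -2.52574395e-01  6.90000000e+01] [526.20049264  -3.31037679  69.        ] [526.52854746  -7.04924604  69.        ]
ear [-0.26807594 41.21085088]
post [ 0.60071818 41.08431321]
bk [ 0.67673598 47.30707365]
```

```bash
python3 -m jog '{"jaw":[30,30,30,30],"slide":[[0.04,0.02,0],[0,0,0.2],[0,0,0.15],[0,0,0]],"spin":[0,0,0,0]}' 60;python3 -m jog '{"jaw":[30,30],"slide":[[0,0,0],[0,0,0]],"spin":[0,0]}';python3 -m jog '{"jaw":[30,30,30,30],"slide":[[0,0,0.07],[0,0,0.07],[0,0,0],[0,0,0]],"spin":[0,0,0,0]}'
```

```text
time_s: 8.85
ee_pos: [529.6, -50.5, 75.2]
ee_rot: [-179.9, -0.0, 95.0]
force: [0.3, 0.5, -0.0]
gripper_width: 39.7
gripper_force: 60.0
time_s: 9.05
ee_pos: [530.1, -50.5, 76.0]
ee_rot: [180.0, -0.0, 95.0]
force: [-0.1, -0.2, -1.8]
gripper_width: 39.5
gripper_force: 60.0
time_s: 9.45
ee_pos: [530.0, -50.5, 71.7]
ee_rot: [-180.0, -0.0, 95.0]
force: [0.4, 0.4, -0.3]
gripper_width: 39.3
gripper_force: 60.0
```

```bash
for i in 1 ; do python3 -m jog '{"jaw":[30,30,30,30],"slide":[[0,0,0.07],[0,0,0.03],[0,0,0],[0,0,0]],"spin":[0,0,0,0]}'; done; python3 -m jog '{"jaw":[30,30,30,30],"slide":[[0,0,0.07],[0,0,0.03],[0,0,0],[0,0,0]],"spin":[0,0,0,0]}'
```

```text
time_s: 9.85
ee_pos: [530.1, -50.6, 69.4]
ee_rot: [180.0, -0.0, 95.0]
force: [-2.6, -0.2, 6.8]
gripper_width: 39.8
gripper_force: 60.0
time_s: 10.25
ee_pos: [530.3, -50.6, 66.9]
ee_rot: [179.9, 0.0, 95.0]
force: [-3.1, 0.2, 9.3]
gripper_width: 39.9
gripper_force: 60.0
```

```bash
python3 -m jog '{"jaw":[30,30,30,30],"slide":[[0,-0.015,0.07],[0,0,0.03],[0,0,0],[0,0,0]],"spin":[0,0,0,0]}';  python3 -m jog '{"jaw":[30,30,30,30],"slide":[[0,0,0.07],[0,0,0.03],[0,0,0],[0,0,0]],"spin":[0,0,0,0]}';python3 -m jog '{"jaw":[30,30,30,30],"slide":[[0,0,0.07],[0,0,0.03],[0,0,0],[0,0,0]],"spin":[0,0,0,0]}'
```

```text
time_s: 10.65
ee_pos: [530.5, -50.7, 64.4]
ee_rot: [179.9, 0.0, 95.0]
force: [-2.9, 0.5, 12.8]
gripper_width: 40.0
gripper_force: 60.0
time_s: 11.05
ee_pos: [530.1, -50.8, 60.2]
ee_rot: [179.9, 0.0, 95.0]
force: [-0.1, -1.5, 5.3]
gripper_width: 39.1
gripper_force: 60.0
time_s: 11.45
ee_pos: [530.3, -50.7, 57.5]
ee_rot: [179.9, 0.0, 95.0]
force: [-1.6, -0.8, 8.6]
gripper_width: 40.0
gripper_force: 60.0
```

```bash
python3 -m jog '{"jaw":[30,30,30],"slide":[[0,0,0.05],[0,0,0],[0,0,0]],"spin":[0,0,0]}';  python3 -m jog '{"jaw":[30,30,30],"slide":[[0,0,0.05],[0,0,0],[0,0,0]],"spin":[0,0,0]}'; python3 -m jog '{"jaw":[30,30,30],"slide":[[0,0,0.05],[0,0,0],[0,0,0]],"spin":[0,0,0]}'
```

```text
time_s: 11.75
ee_pos: [530.3, -50.7, 56.1]
ee_rot: [179.9, 0.0, 95.0]
force: [-2.0, -0.5, 8.7]
gripper_width: 39.6
gripper_force: 60.0
time_s: 12.05
ee_pos: [530.3, -50.7, 54.6]
ee_rot: [179.9, 0.0, 95.0]
force: [-1.7, 0.0, 8.1]
gripper_width: 40.1
gripper_force: 60.0
time_s: 12.35
ee_pos: [530.3, -50.7, 53.1]
ee_rot: [179.9, 0.0, 95.0]
force: [-1.0, -0.6, 8.3]
gripper_width: 39.8
gripper_force: 60.0
```

```bash
python3 -m jog '{"jaw":[30,30,30],"slide":[[0,0,0.03],[0,0,0],[0,0,0]],"spin":[0,0,0]}';  python3 -m jog '{"jaw":[30,30,30],"slide":[[0,0,0.03],[0,0,0],[0,0,0]],"spin":[0,0,0]}'; python3 -m jog '{"jaw":[30,30,30],"slide":[[0,0,0.03],[0,0,0],[0,0,0]],"spin":[0,0,0]}'
```

```text
time_s: 12.65
ee_pos: [530.3, -50.7, 52.2]
ee_rot: [179.9, 0.0, 95.0]
force: [-1.8, 0.5, 9.3]
gripper_width: 39.7
gripper_force: 60.0
time_s: 12.95
ee_pos: [530.3, -50.7, 51.3]
ee_rot: [179.9, 0.0, 95.0]
force: [-1.8, -0.5, 8.3]
gripper_width: 39.3
gripper_force: 60.0
time_s: 13.25
ee_pos: [530.3, -50.7, 50.5]
ee_rot: [179.9, 0.0, 95.0]
force: [-2.0, -1.3, 8.7]
gripper_width: 39.7
gripper_force: 60.0
```

```bash
python3 -m jog '{"jaw":[30,30,30],"slide":[[0,0,0.03],[0,0,0],[0,0,0]],"spin":[0,0,0]}';  python3 -m jog '{"jaw":[30,30,30],"slide":[[0,0,0.03],[0,0,0],[0,0,0]],"spin":[0,0,0]}'
```

```text
time_s: 13.55
ee_pos: [530.3, -50.7, 49.9]
ee_rot: [179.9, 0.0, 95.0]
force: [-1.6, -0.1, 12.0]
gripper_width: 39.7
gripper_force: 60.0
time_s: 13.85
ee_pos: [530.3, -50.7, 49.4]
ee_rot: [179.9, 0.0, 95.0]
force: [-3.6, 0.5, 14.4]
gripper_width: 39.8
gripper_force: 60.0
```

The force has risen about 5 N/mm since TCP z ≈ 50.2, which is where I expected the sink to bottom. I'll press one small step more, ease off, then open.

```bash
python3 -m jog '{"jaw":[30,30,30],"slide":[[0,0,0.03],[0,0,0],[0,0,0]],"spin":[0,0,0]}'; python3 -m jog '{"jaw":[30,30,30],"slide":[[0,0,-0.05],[0,0,0],[0,0,0]],"spin":[0,0,0]}'; python3 -m jog '{"jaw":[45,60,60,60],"slide":[[0,0,0],[0,0,0],[0,0,0],[0,0,0]],"spin":[0,0,0,0]}'
```

```text
time_s: 14.15
ee_pos: [530.3, -50.7, 48.9]
ee_rot: [179.9, 0.0, 95.0]
force: [-4.6, -1.3, 17.0]
gripper_width: 39.9
gripper_force: 60.0
time_s: 14.45
ee_pos: [530.3, -50.7, 49.8]
ee_rot: [179.9, 0.0, 95.0]
force: [-3.2, 0.3, 12.6]
gripper_width: 39.7
gripper_force: 60.0
time_s: 14.85
ee_pos: [529.5, -50.5, 47.9]
ee_rot: [-180.0, -0.0, 95.0]
force: [0.3, -0.1, 0.2]
gripper_width: 59.9
gripper_force: 0.0
```

```bash
python3 -m jog '{"jaw":[60,60,60,60,60,60,60,60,60,60],"slide":[[0,0,-0.3],[0,0,-0.8],[0,0,-1],[0,0,-1],[-0.6,0,0],[-0.9,0,0],[-0.6,0,0],[0,0,0],[0,0,0],[0,0,0]],"spin":[0,0,0,0,0,0,0,0,0,0]}'
python3 - <<'E'
from h import *
m=env.camera_model("wrist");f=env.grab_frame("wrist");g=env.grab_frame("scene")
cv2.imwrite("pics/w4.png",np.hstack([cv2.resize(f[20:170,180:340],(427,400),interpolation=2),cv2.resize(g[180:260,220:290],(350,400),interpolation=2)])[:,:,::-1])
np.savez("w4.npz",f=f,**m);print(env.state()["ee_pos"],env.state()["force"])
E
```

```text
time_s: 15.85
ee_pos: [535.0, -112.6, 141.4]
ee_rot: [-180.0, -0.0, 95.0]
force: [-0.7, 1.3, 0.3]
gripper_width: 60.0
gripper_force: 0.0
[ 535.01721288 -112.56842161  141.38620771] [ 0.35370036 -0.4374585   0.5121733 ]
```

View pics/w4.png

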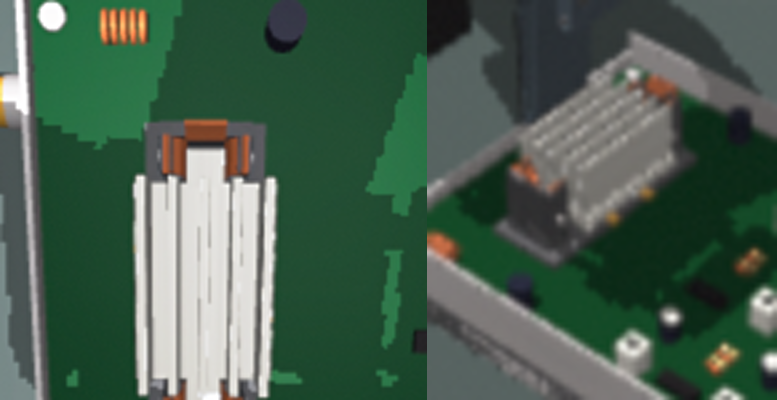

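The wrist crop shows the ear inside the rear slot between the leaves. The scene crop shows the sink level between both posts. I'll do one numeric check of height and level from the fin tops before handing in.

```bash
python3 - <<'E'
from h import *
d=np.load("w4.npz");m={k:d[k] for k in d}
s=427/160
P=lambda x,y,z:ray(m,[[180+x/s-.3,20+y/2.667-.3]],z)[0]
for z in (77,80):
  a=P(134.5,178,z),P(276,178,z);b=P(138,394,z),P(268,394,z)
  print(z,*[np.linalg.norm(q[0]-q[1]).round(1) for q in(a,b)],((a[0]+a[1])/2).round(1),((b[0]+b[1])/2).round(1), np.linalg.norm((a[0]+a[1]-b[0]-b[1])/2).round(1))
print(((P(187,150,48)+P(226,150,48))/2).round(1),"ear tip; expect",529.8-42*np.sin(.087),-50.6+42*np.cos(.087))
E
```

```text
77 40.3 39.9 [527.4 -18.8  77. ] [532.2 -81.2  77. ] 62.6
80 39.8 39.4 [527.4 -19.   80. ] [532.2 -80.6  80. ] 61.8
[526.9  -8.5  48. ] ear tip; expect 526.1506077768411 -8.758848768209695
```

The fin tops are 40.3 and 39.9 mm wide at z = 77, so both ends sit at home height. The centre is at (529.8,-50.0) and in line with the bracket. Handing in.

```bash
python3 -c "
from workcell import env
print(env.job_done())"
```

```text
the job is handed in; nothing more can be done
None
```

The heat sink is pressed home and flat on the transistor, with a peak push of about 17 N. It has been let go, the job is handed in, and no verdict came back.

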